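# Refit the push knob of the fan speed control

## Task

The fan's speed control box on the bench has lost its knob. Draw the metal guard plate straight up out of its slotted posts and set it aside on the bench top, clear of the box; then fetch the black bar-handled knob, turn it so that the flat in its bore matches the flat of the D-shaft, push it fully home on the shaft and press it down against the spring as far as it goes. Finish while still holding the knob pressed in; do not let go, and leave the tin, the roll of tape and the oil jar where they stand.

Things in the scene. Friction and masses are not known exactly. Their poses are not given: they have to be found in the camera images.
- control_box: grey box, 124 x 100 x 45 mm (x, y, z), fixed to the bench; origin under its centre. The D-shaft rises from mid-lid out of a bushing 25 mm wide, 4 mm high. On the lid, 43 mm to the +x and -x side of the shaft, stand two aluminium posts, 20 mm high, outer ends 53 mm from the shaft, each with an upright slot 10 mm wide, open at the top and toward the shaft, that takes one end of the guard plate
- guard_plate: aluminium plate on edge in the slotted posts over the shaft, 86 long (x) x 8 thick (y) x 75 mm high (z), 100 g; an arch 34 mm wide and high in its lower edge clears the shaft; the 41 mm above are solid: pinch across the 8 mm. Origin mid lower edge, at the start on the lid (45 mm above the bench), x along the box's x. It must rise over 20 mm to leave the slots. Set down, it may stand or lie
- knob: black knob standing on the bench, 50 g: skirt 38 mm wide, 20 high, on it a grip bar 12 wide (y), about 40 long (x), top at 44 mm; blunt at one end, a pointed nose at the other (+x). Origin centre of underside. Beneath is a D-bore 18.6 mm wide, 15 deep, its flat on the nose side 5.5 mm from the axis: 1 mm play. Fits one way only: nose to the shaft's flat (x axes the same way), within 0.15 rad
- knob_seat (a point): centre of the roof of the knob's bore, 15 mm above its underside, axes as the knob's; it meets point shaft_tip when the knob is fully home
- shaft_tip (a point): centre of the top end of the steel D-shaft, 26 mm above the lid (71 mm above the bench) when not pressed. The shaft is 16 mm across with a chamfered end and one flat 4.5 mm from the axis; x points from the axis out through the flat, z up. It starts at a different angle each time; it can turn against friction (0.08 N m) but need not be turned
- shaft (a joint): how far the shaft is pressed down, m: 0 up, 0.005 at its stop. Spring: starts to yield at about 4 N, 11 N at the stop; it springs back up when let go
- tin: food tin with a printed label, 75 mm across, 58 mm high, standing on the bench; bystander, origin under its centre
- tape_roll: roll of black tape lying flat, 62 mm across, 19 mm high; bystander, origin under its centre. Tin, roll and knob stand in a row near the front edge (x = 0.39 m). Behind them (x over 0.52, y from -0.33 to 0.05 m) the flap of a big fixed carton overhangs the bench, its lower edge 245 mm up: keep wrist and arm clear of it. The bench between the row and the control box is free
- oil_jar: glass jar with a yellowish lid, 74 mm across, 116 mm high, behind the box on the left; bystander, origin under its centre
Mind the look-alikes: they are no part of the job. What is shaped like the knob but blue is not meant.

How it is judged:
By the outcome, as a careful person would: the job done as asked, in the order asked, and still so for the second after the job is handed in, while the arm keeps its last pose, push and grip.
It also fails if it takes over 61 s, if anything falls off the work surface, if the arm or the gripper's body presses on something with over 40 N, if the wrist force passes 120 N, or if a joint passes its speed limit or range.

## Robot

A 6-joint arm with a two-finger parallel gripper is mounted at the origin on a cart in front of the work surface, level with it; the furniture and walls round the work are solid. World frame = base frame: x ahead of the robot, y to its left, z up, the work surface at z = 0. Lengths are in mm, angles in rad, forces in N, time in s.
With the tool pointing down it reaches from about 300 to 850 mm from the base axis. Payload 5.4 kg.
Tool frame: the origin (TCP) lies at the very end of the fingers, on their centre line; the grasp point (between the pads) lies 19 mm behind it; z points along the fingers, y is the line along which they close (so a half turn about z gives the same grasp; the last joint's range is limited). The gripper opens to 85 mm and grips with 20 to 120 N. Pads are 22 mm wide; open, the fingers measure 114 mm over their backs; the gripper's body (76 mm by 85 mm) begins 54 mm behind the grasp point. The pads swing forward as they close: fully open they stand 13 mm farther back than shut.
Start: joints at [0.933, 0.158, 1.597, -0, 1.386, -0.21], TCP at [238.558, 523.16, 231.299] pointing down, gripper open.
Joint ranges: [-2.91, 2.91], [-0.94, 2.29], [0.18, 2.7], [-1.29, 4.43], [0.17, 2.64], [-3, 3]. Speed limits (rad/s): [2.57, 2.57, 3.14, 3.14, 3.14, 3.14].

## Interface

Orientations are given as a rotation vector (axis times angle).
In Python, from cell import robot, viewer gives the robot as it stands.
- The arm moves only by the tool apply_moves, never from a script. Its argument "motion" is a list of rows, each an object with "slide": the shift along the tool's x, y, z in mm, a list of three; "twist": the turn, a rotation vector about the tool's x, y, z in degrees, a list of three; "grip": the opening, from 0 (shut) to 1 (fully open). In form: [{"slide": [dx, dy, dz], "twist": [ax, ay, az], "grip": grip}, ...]. A call has 1 to 8 rows; each row shifts and turns the commanded pose from where the row before left it, along the tool's axes as they then stand; what a row does not reach is not made up. A row lasts 1/12 s, in which the tool goes at most 41.7 mm and 7.16 degrees, less where a joint would pass 70% of its speed; a pose out of reach is approached as far as the arm can. A call with a gripper value outside its range is refused whole. The fingers move at their own pace and stop on an object; "grip_force" is the grip in N (left out, the last holds). Time passes only in rows, so rows that do not move let the fingers close. It gives the time, the measured TCP pose, the force, the opening and the grip force at its end, in the units of the state.
- robot.sense(): the state, without advancing time (a new reading comes with each control period).
- viewer.capture(name): name is "scene" or "top" or "wrist"; returns a dict with "img" (480x640x3 uint8, blue, green, red), "mtx" (3x3 intrinsics, pixels), "R" (3x3) and "t" (3): a world point X has camera coordinates R X + t; the wrist camera has in their place "hand_eye" (4x4, takes a point from camera to tool coordinates, whose origin is the TCP and whose axes are the flange's). Camera axes: x right, y down, z forward; pixel columns grow to the right and rows downward; lengths in mm; the calibration is good to about 2 mm. A picture is of the moment at which its call begins: read the wrist's pose just before it. There is no depth.
- robot.job_done(): hands the job in; it is judged then, once.
The state is a dict: "time": time; "q": joint angles; "joint_vel": joint speeds; "tau": joint torques, N m; "eef_pos": TCP position; "orientation": TCP orientation; "ft_force": force on the tool from outside, world axes, zero at the start; "moment": the same for the moment, N m; "gripper_width": finger opening in mm; "gripper_force": force on a finger pad.
Only numpy, scipy, OpenCV 4.12 (cv2) and the standard library are available. Lean on these libraries where they do the work, as an engineer would, in place of code of your own. Each camera call takes 0.05 s, during which the arm holds its last target. There are 200 camera calls.

## Working session

There is one attempt and no reset: what is moved stays moved. The work goes in short steps, Python scripts to look and compute and a tool call to move; the robot and the scene stay as the last step left them, time stands still between calls to the robot, and variables do not carry over. Pictures are saved under pics/ and viewed, at most 10 in all, crops included, and the job is handed in when it is done.

Besides the shell and the picture viewer there is one more tool, called after "Call:" as name([rows], argument=value, ...), one row to a line, values as JSON. apply_moves: Moves the arm, as the interface text tells. Its arguments: {"type":"object","properties":{"motion":{"type":"array"},"grip_force":{"type":"number"}},"required":["motion"]}

```bash
mkdir -p pics; cat > h.py <<'E'
import numpy as np, cv2
from scipy.spatial.transform import Rotation as Ro
from cell import robot, viewer
def cap(n):
    s=robot.sense(); c=viewer.capture(n); c['s']=s
    if n=='wrist':
        T=np.eye(4); T[:3,:3]=Ro.from_rotvec(s['orientation']).as_matrix(); T[:3,3]=s['eef_pos']
        M=np.linalg.inv(T@np.array(c['hand_eye'])); c['R']=M[:3,:3]; c['t']=M[:3,3]
    return c
def ray(c,u,v):
    R=np.array(c['R']);t=np.array(c['t']); d=R.T@np.linalg.solve(np.array(c['mtx']),[u,v,1.]); return -R.T@t,d
def onz(c,u,v,z):
    o,d=ray(c,u,v); return o+d*(z-o[2])/d[2]
def proj(c,X):
    p=np.array(c['mtx'])@(np.array(c['R'])@np.array(X,float)+np.array(c['t'])); return p[:2]/p[2]
E
python3 - <<'E'
from h import *
import pickle
D={}
for n in ['scene','top']:
    c=cap(n); D[n]=c
    cv2.imwrite(f'pics/{n}0.png',c['img']); print(n,np.round(-np.array(c['R']).T@np.array(c['t'])))
pickle.dump(D,open('d0.pkl','wb'))
s=robot.sense(); print(s); print(Ro.from_rotvec(s['orientation']).as_matrix().round(3))
E
```

```text
scene [-251.  905.  747.]
top [ 511.  -40. 1242.]
{'time': 0.1, 'q': array([ 9.32895478e-01,  1.59003498e-01,  1.59813221e+00, -2.60424476e-06,
        1.38621298e+00, -2.10114078e-01]), 'joint_vel': array([ 0.00070208, -0.00100571, -0.00308306, -0.00074364,  0.00045157,
       -0.00199266]), 'tau': array([-6.73808099e-04, -3.96991360e+01, -3.32335746e+01, -2.88308984e-04,
        4.32003813e-03, -5.18347929e-05]), 'eef_pos': array([238.23197249, 522.71513102, 230.39257811]), 'orientation': array([-6.66700004e-01, -3.06929715e+00,  2.51517760e-03]), 'ft_force': array([ 0.2886692 ,  0.7168334 , -0.35212404]), 'moment': array([-0.02961502, -0.03491708, -0.02078336]), 'gripper_force': 0.0, 'gripper_width': 85.24670338715275}
[[-0.91   0.415 -0.001]
 [ 0.415  0.91  -0.001]
 [ 0.    -0.002 -1.   ]]
```

View pics/scene0.png

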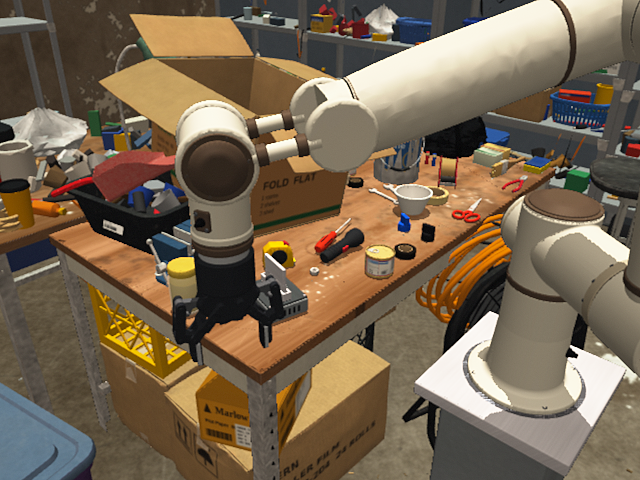

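View pics/top0.png

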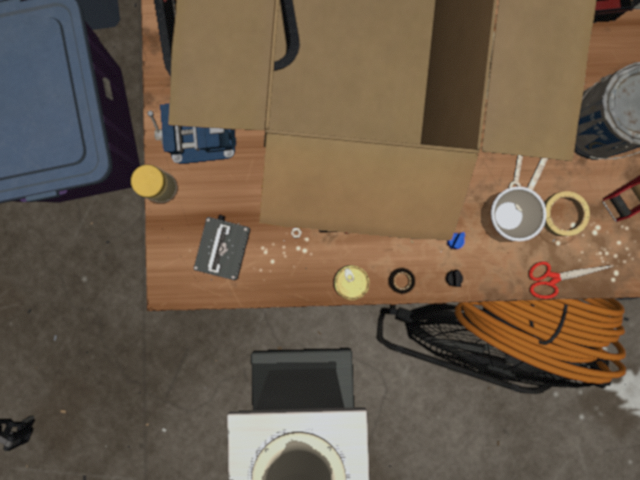

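The top view shows the box with its plate edge at about (217,247), the tin at (351,282), the tape roll at (402,280) and the jar at (148,182). Knob candidates:
- Black bar knob at (455,278). This is my choice: black, and in the row with the tin and tape.
- Blue look-alike at (457,240). Rejected for its colour.
- Tape roll at (402,280). It is black but a ring.
- The round black thing at scene (355,182) is not in the front row.

Next is one close crop.

```bash
python3 - <<'E'
from h import *
import pickle
D=pickle.load(open('d0.pkl','rb')); c=D['top']; im=c['img']; 
a=cv2.resize(im[200:300,170:270],(400,400),interpolation=cv2.INTER_CUBIC); b=cv2.resize(im[228:298,420:490],(400,400),interpolation=cv2.INTER_CUBIC)
cv2.imwrite('pics/crop1.png',np.hstack([a,b]))
g=im.max(2)
# knob
m=np.zeros_like(g); m[262:296,440:472]=(g[262:296,440:472]<60)*255
ct=max(cv2.findContours(m,0,2)[0],key=cv2.contourArea); (u,v),r=cv2.minEnclosingCircle(ct); print('knob',u,v,r,onz(c,u,v,20))
# plate bright
m=np.zeros_like(g); m[215:285,190:255]=(g[215:285,190:255]>170)*255
for ct in cv2.findContours(m,0,2)[0]:
    if cv2.contourArea(ct)>15: print('pl',cv2.minAreaRect(ct),cv2.contourArea(ct),onz(c,*cv2.minAreaRect(ct)[0],120))
for p in [(208,218),(250,228),(237,278),(194,270)]: print(p,onz(c,*p,45))
for n,p,z in [('tin',(351,282),58),('tape',(402,280),19),('jar',(148,182),116),('blue',(457,240),30)]: print(n,onz(c,*p,z))
E
```

```text
knob 454.1071472167969 278.1785583496094 8.394843101501465 [ 445.84906866 -364.30511422   20.        ]
pl ((214.82354736328125, 247.20590209960938), (3.6380341053009033, 46.566837310791016), 14.03624439239502) 89.0 [529.55242549 158.49398434 120.        ]
(208, 218) [596.43568374 185.59261376  45.        ]
(250, 228) [571.40562163  92.28088834  45.        ]
(237, 278) [460.97646897 123.88071258  45.        ]
(194, 270) [481.39949246 219.23376857  45.        ]
tin [ 445.79372914 -128.08224393   58.        ]
tape [ 444.95960981 -246.60053342   19.        ]
jar [671.01031984 297.23845935 116.        ]
blue [ 531.85167862 -371.4622934    30.        ]
```

View pics/crop1.png

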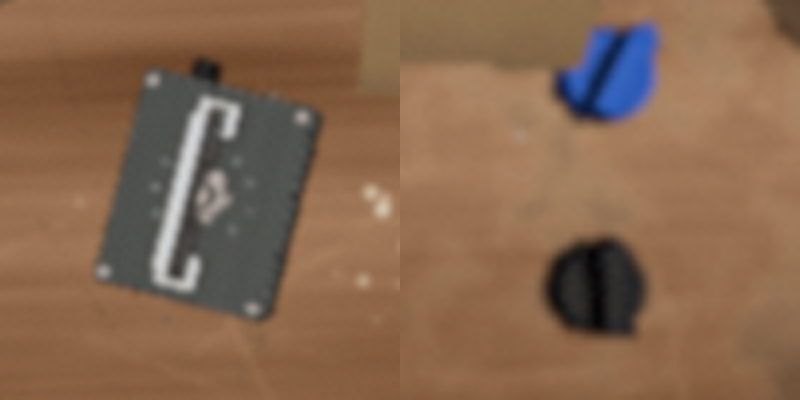

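The crop confirms the choice: the lower black knob (crop 597,287) has a bar along the image vertical, and the blue one above it is left alone. The plate runs at about -16° yaw. I'm moving above it now.

Call:
apply_moves([
  {"slide": [-34,-17,0],"twist": [0,0,0],"grip": 1},
  {"slide": [-34,-17,0],"twist": [0,0,0],"grip": 1},
  {"slide": [-34,-17,0],"twist": [0,0,0],"grip": 1},
  {"slide": [-34,-17,0],"twist": [0,0,0],"grip": 1},
  {"slide": [-34,-17,0],"twist": [0,0,0],"grip": 1},
  {"slide": [-34,-17,0],"twist": [0,0,0],"grip": 1},
  {"slide": [-34,-17,0],"twist": [0,0,0],"grip": 1},
  {"slide": [-34,-17,0],"twist": [0,0,0],"grip": 1},
])

```text
time: 0.77
eef_pos: [430.2, 284.9, 231.0]
orientation: [-0.667, -3.07, 0.0]
ft_force: [0.5, 0.8, 0.1]
gripper_width: 85.6
gripper_force: 0.0
```

Call:
apply_moves([
  {"slide": [-36,-19,0],"twist": [0,0,0],"grip": 1},
  {"slide": [-36,-19,0],"twist": [0,0,0],"grip": 1},
  {"slide": [-36,-19,0],"twist": [0,0,0],"grip": 1},
  {"slide": [-36,-19,0],"twist": [0,0,0],"grip": 1},
  {"slide": [0,0,0],"twist": [0,0,-4],"grip": 1},
  {"slide": [0,0,0],"twist": [0,0,-4],"grip": 1},
  {"slide": [0,0,0],"twist": [0,0,0],"grip": 1},
  {"slide": [0,0,0],"twist": [0,0,0],"grip": 1},
])

```text
time: 1.43
eef_pos: [528.8, 157.6, 230.8]
orientation: [-0.454, -3.108, 0.0]
ft_force: [-0.0, 1.0, 0.5]
gripper_width: 85.5
gripper_force: 0.0
```

```bash
python3 - <<'E'
from h import *
import pickle
c=cap('wrist'); pickle.dump(c,open('w1.pkl','wb')); cv2.imwrite('pics/w1.png',c['img']); print(c['s']['eef_pos'],c['s']['orientation'],c['hand_eye'])
print(proj(c,[529,157,120]),proj(c,[571,145,120]),proj(c,[487,169,120]))
E
```

```text
[528.82881917 157.61320507 230.83270369] [-4.54134935e-01 -3.10766366e+00  2.73745744e-04] [[-6.70909945e-04 -9.48992260e-01 -3.15298654e-01  8.01289229e+01]
 [ 9.99999748e-01 -7.09336880e-04  7.12160545e-06 -2.85344499e-01]
 [-2.30411312e-04 -3.15298569e-01  9.48992497e-01 -1.42392006e+02]
 [ 0.00000000e+00  0.00000000e+00  0.00000000e+00  1.00000000e+00]]
[322.69332621 238.24615225] [323.39988979 290.66181362] [321.90973684 180.11641464]
```

View pics/w1.png

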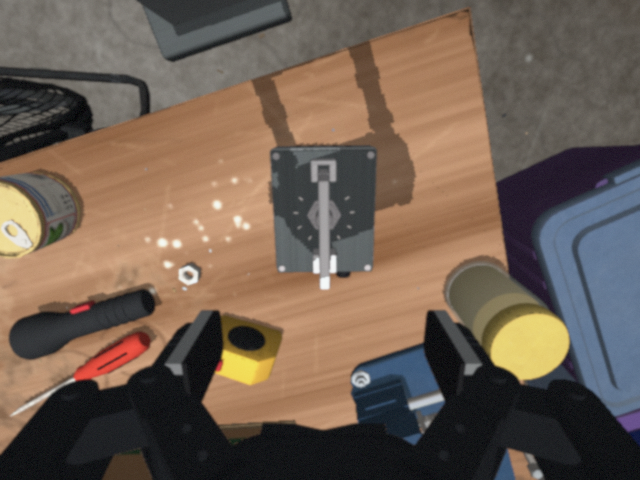

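The wrist view shows the plate's top edge from (323,181) to (325,288), within a pixel or two of the prediction and aligned. The tin, jar and tools are clear, so I'm descending to grip.

Call:
apply_moves([
  {"slide": [0,0,36],"twist": [0,0,0],"grip": 1},
  {"slide": [0,0,36],"twist": [0,0,0],"grip": 1},
  {"slide": [0,0,36],"twist": [0,0,0],"grip": 1},
  {"slide": [0,0,35],"twist": [0,0,0],"grip": 1},
  {"slide": [0,0,0],"twist": [0,0,0],"grip": 0},
  {"slide": [0,0,0],"twist": [0,0,0],"grip": 0},
  {"slide": [0,0,0],"twist": [0,0,0],"grip": 0},
  {"slide": [0,0,0],"twist": [0,0,0],"grip": 0},
], grip_force=40)

```text
time: 2.15
eef_pos: [531.4, 158.1, 91.5]
orientation: [0.45, 3.104, 0.002]
ft_force: [-0.1, -0.8, -0.5]
gripper_width: 38.6
gripper_force: 0.0
```

Call:
apply_moves([
  {"slide": [0,0,0],"twist": [0,0,0],"grip": 0},
  {"slide": [0,0,0],"twist": [0,0,0],"grip": 0},
  {"slide": [0,0,0],"twist": [0,0,0],"grip": 0},
  {"slide": [0,0,0],"twist": [0,0,0],"grip": 0},
  {"slide": [0,0,0],"twist": [0,0,0],"grip": 0},
  {"slide": [0,0,0],"twist": [0,0,0],"grip": 0},
])

```text
time: 2.65
eef_pos: [530.5, 157.8, 90.2]
orientation: [0.451, 3.106, 0.001]
ft_force: [-0.8, -0.7, 7.0]
gripper_width: 7.5
gripper_force: 39.9
```

Call:
apply_moves([
  {"slide": [0,0,-6],"twist": [0,0,0],"grip": 0},
  {"slide": [0,0,-10],"twist": [0,0,0],"grip": 0},
  {"slide": [0,0,-10],"twist": [0,0,0],"grip": 0},
  {"slide": [0,0,-12],"twist": [0,0,0],"grip": 0},
  {"slide": [0,0,-12],"twist": [0,0,0],"grip": 0},
  {"slide": [0,0,-12],"twist": [0,0,0],"grip": 0},
  {"slide": [0,0,-12],"twist": [0,0,0],"grip": 0},
  {"slide": [0,0,-12],"twist": [0,0,0],"grip": 0},
])

```text
time: 3.32
eef_pos: [529.2, 157.7, 175.9]
orientation: [0.451, 3.108, 0.0]
ft_force: [0.1, 0.4, -1.4]
gripper_width: 7.8
gripper_force: 39.0
```

```bash
python3 - <<'E'
from h import *
import pickle
c=cap('wrist'); pickle.dump(c,open('w2.pkl','wb')); print(c['s']['eef_pos'],c['s']['ft_force'],c['s']['gripper_width'])
t=cap('top'); pickle.dump(t,open('t2.pkl','wb'))
b=t['img'][200:300,170:270]
cv2.imwrite('pics/m2.png',np.hstack([cv2.resize(c['img'][120:320,220:420],(400,400)),cv2.resize(b,(400,400),interpolation=cv2.INTER_CUBIC)]))
R=Ro.from_rotvec(c['s']['orientation']).as_matrix(); print(R.T@(np.array([450,20,c['s']['eef_pos'][2]])-c['s']['eef_pos']))
E
```

```text
[529.24977457 157.68158951 175.86437459] [ 0.1449613   0.39609761 -1.37716391] 7.824502963441031
[ 3.68490653e+01 -1.54527959e+02 -5.72245220e-02]
```

View pics/m2.png

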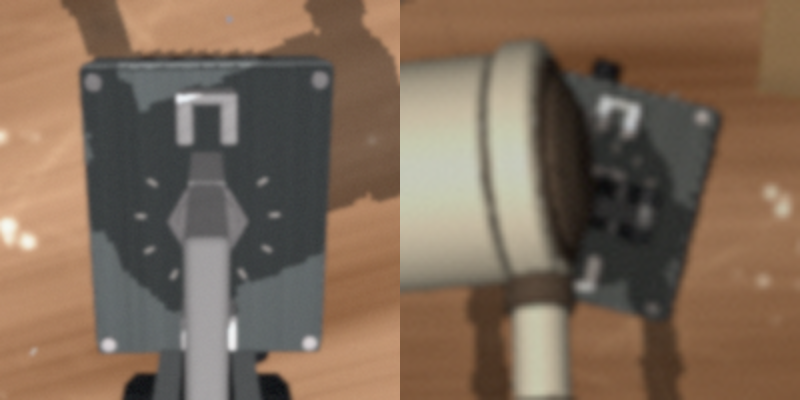

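The plate is out: both posts are empty at crop (207,118) and (210,330), it hangs in the gripper, and the wrist reads its weight. The bushing is hexagonal. I'm carrying the plate to the free bench at about (450,20).

Call:
apply_moves([
  {"slide": [9,-38,0],"twist": [0,0,0],"grip": 0},
  {"slide": [9,-38,0],"twist": [0,0,0],"grip": 0},
  {"slide": [9,-38,0],"twist": [0,0,0],"grip": 0},
  {"slide": [9,-38,0],"twist": [0,0,0],"grip": 0},
  {"slide": [0,0,30],"twist": [0,0,0],"grip": 0},
  {"slide": [0,0,30],"twist": [0,0,0],"grip": 0},
  {"slide": [0,0,30],"twist": [0,0,0],"grip": 0},
  {"slide": [0,0,25],"twist": [0,0,0],"grip": 0},
])

```text
time: 4.08
eef_pos: [450.2, 22.1, 57.3]
orientation: [-0.452, -3.107, -0.0]
ft_force: [0.0, 0.6, -1.9]
gripper_width: 7.6
gripper_force: 39.6
```

Call:
apply_moves([
  {"slide": [0,0,8],"twist": [0,0,0],"grip": 0},
  {"slide": [0,0,3],"twist": [0,0,0],"grip": 0},
  {"slide": [0,0,2],"twist": [0,0,0],"grip": 0},
  {"slide": [0,0,0],"twist": [0,0,0],"grip": 0},
])

```text
time: 4.42
eef_pos: [452.5, 22.0, 47.4]
orientation: [0.45, 3.107, -0.0]
ft_force: [-0.3, -0.2, -0.5]
gripper_width: 7.2
gripper_force: 39.6
```

Call:
apply_moves([
  {"slide": [0,0,2],"twist": [0,0,0],"grip": 0},
  {"slide": [0,0,1],"twist": [0,0,0],"grip": 0},
  {"slide": [0,0,0],"twist": [0,0,0],"grip": 0},
  {"slide": [0,0,0],"twist": [0,0,0],"grip": 0},
])

```text
time: 4.75
eef_pos: [453.0, 21.9, 45.2]
orientation: [0.45, 3.106, -0.0]
ft_force: [-2.3, 0.2, 6.0]
gripper_width: 7.2
gripper_force: 40.6
```

It's touching the bench, so I'm releasing and rising.

Call:
apply_moves([
  {"slide": [0,0,0],"twist": [0,0,0],"grip": 0.3},
  {"slide": [0,0,0],"twist": [0,0,0],"grip": 0.5},
  {"slide": [0,0,0],"twist": [0,0,0],"grip": 1},
  {"slide": [0,0,0],"twist": [0,0,0],"grip": 1},
  {"slide": [0,0,0],"twist": [0,0,0],"grip": 1},
  {"slide": [0,0,0],"twist": [0,0,0],"grip": 1},
  {"slide": [0,0,-20],"twist": [0,0,0],"grip": 1},
  {"slide": [0,0,-40],"twist": [0,0,0],"grip": 1},
])

```text
time: 5.42
eef_pos: [447.1, 23.0, 99.5]
orientation: [-0.45, -3.098, -0.001]
ft_force: [0.6, -0.1, -0.4]
gripper_width: 85.2
gripper_force: 0.0
```

Call:
apply_moves([
  {"slide": [0,0,-40],"twist": [0,0,0],"grip": 1},
  {"slide": [0,0,-40],"twist": [0,0,0],"grip": 1},
  {"slide": [0,0,-30],"twist": [0,0,0],"grip": 1},
  {"slide": [0,0,0],"twist": [0,0,0],"grip": 1},
  {"slide": [0,0,0],"twist": [0,0,0],"grip": 1},
])

```text
time: 5.83
eef_pos: [452.7, 21.9, 215.3]
orientation: [0.45, 3.104, -0.001]
ft_force: [-0.2, 0.8, -0.7]
gripper_width: 85.5
gripper_force: 0.0
```

```bash
python3 - <<'E'
from h import *
import pickle
c=cap('wrist'); pickle.dump(c,open('w3.pkl','wb')); cv2.imwrite('pics/w3.png',c['img']); print(c['s']['eef_pos'],c['s']['ft_force'],c['s']['q'])
print('box',proj(c,[528,156,71]),'plate',proj(c,[452,20,75]),'knob',proj(c,[446,-364,44]))
R=Ro.from_rotvec(c['s']['orientation']).as_matrix(); print(R.T@(np.array([446,-364,c['s']['eef_pos'][2]])-c['s']['eef_pos']))
E
```

```text
[452.72017909  21.89477319 215.3118182 ] [-0.19271797  0.75976224 -0.66185584] [-2.19400650e-01 -1.58915521e-01  1.94628870e+00  6.88513844e-06
  1.34951472e+00 -1.50207808e+00]
box [494.52957114 262.32779993] plate [320.84117139 226.10373857] knob [-44.65495405 316.39654968]
[-1.03208211e+02 -3.71897662e+02  3.61742786e-01]
```

View pics/w3.png

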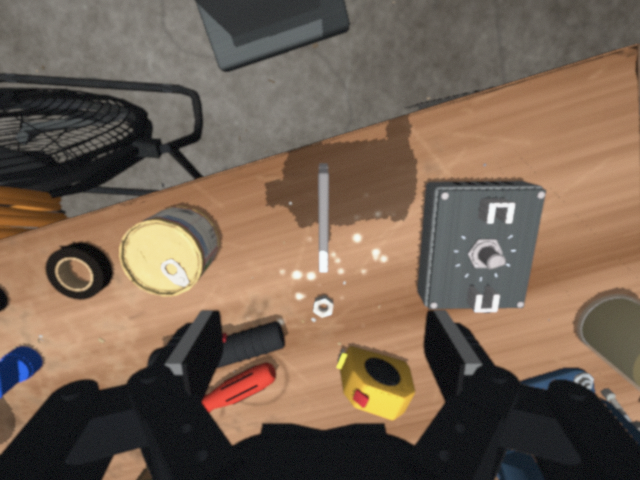

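The plate stands on the bench from (323,165) to (323,270). The box at (485,245) shows the bare shaft, and the tin (162,255) and tape (77,270) are untouched. I'm looking at the shaft from close by to read its flat.

Call:
apply_moves([
  {"slide": [-13,36,0],"twist": [0,0,0],"grip": 1},
  {"slide": [-13,36,0],"twist": [0,0,0],"grip": 1},
  {"slide": [-13,36,10],"twist": [0,0,0],"grip": 1},
  {"slide": [-13,36,10],"twist": [0,0,0],"grip": 1},
  {"slide": [-3,6,35],"twist": [0,0,0],"grip": 1},
  {"slide": [0,0,35],"twist": [0,0,0],"grip": 1},
  {"slide": [0,0,15],"twist": [0,0,0],"grip": 1},
  {"slide": [0,0,0],"twist": [0,0,0],"grip": 1},
])

```text
time: 6.55
eef_pos: [541.1, 150.3, 100.6]
orientation: [-0.448, -3.095, 0.005]
ft_force: [-0.8, 0.3, -0.2]
gripper_width: 85.5
gripper_force: 0.0
```

Call:
apply_moves([
  {"slide": [0,0,0],"twist": [0,0,0],"grip": 1},
  {"slide": [0,0,0],"twist": [0,0,0],"grip": 1},
  {"slide": [0,0,0],"twist": [0,0,0],"grip": 1},
])

```text
time: 6.8
eef_pos: [548.0, 150.3, 110.0]
orientation: [0.451, 3.106, 0.001]
ft_force: [0.3, -0.5, 0.2]
gripper_width: 85.3
gripper_force: 0.0
```

```bash
python3 - <<'E'
from h import *
import pickle
c=cap('wrist'); pickle.dump(c,open('w4.pkl','wb')); print(c['s']['eef_pos'],c['s']['orientation'])
u,v=proj(c,[528,156,71]); print(u,v, c['mtx'])
u0,v0=int(u)-50,int(v)-50
cv2.imwrite('pics/w4.png',cv2.resize(c['img'][v0:v0+100,u0:u0+100],(600,600),interpolation=cv2.INTER_CUBIC)); print(u0,v0)
E
```

```text
[547.95059157 150.25077754 109.99647035] [4.51181681e-01 3.10602877e+00 9.34430352e-04]
323.13979080364714 240.9981346768039 [[351.7904576    0.         322.98940622]
 [  0.         351.7904576  242.72638295]
 [  0.           0.           1.        ]]
273 190
```

View pics/w4.png

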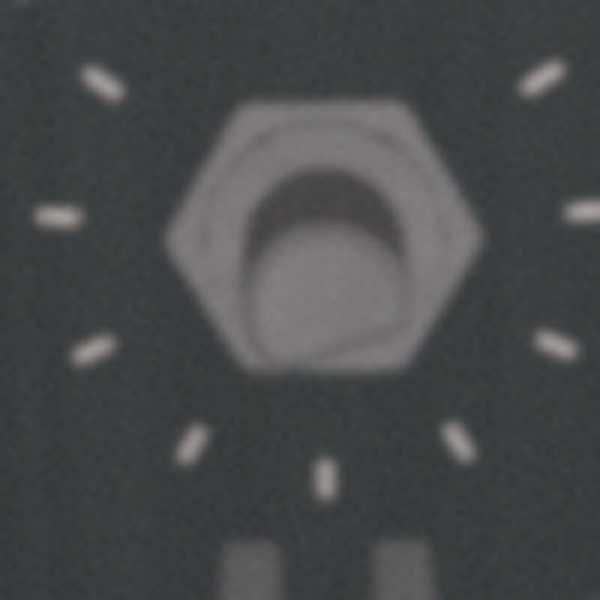

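The shaft's top face is at crop (331,295). Its flat faces the bottom slightly right, with an edge from roughly (290,365) to (405,328); I'll refine that from the stored image together with the knob. Heading to the knob now, holding x low past the flap.

Call:
apply_moves([
  {"slide": [0,0,-35],"twist": [0,0,0],"grip": 1},
  {"slide": [10,0,-35],"twist": [0,0,0],"grip": 1},
  {"slide": [28,-24,-10],"twist": [0,0,0],"grip": 1},
  {"slide": [28,-24,0],"twist": [0,0,0],"grip": 1},
  {"slide": [27,-24,0],"twist": [0,0,0],"grip": 1},
  {"slide": [0,-34,0],"twist": [0,0,0],"grip": 1},
  {"slide": [-10,-34,0],"twist": [0,0,0],"grip": 1},
  {"slide": [-10,-34,0],"twist": [0,0,0],"grip": 1},
])

```text
time: 7.52
eef_pos: [427.1, 3.2, 189.9]
orientation: [0.448, 3.105, -0.001]
ft_force: [1.0, -0.0, 0.2]
gripper_width: 85.4
gripper_force: 0.0
```

Call:
apply_moves([
  {"slide": [-10,-34,0],"twist": [0,0,0],"grip": 1},
  {"slide": [-10,-34,0],"twist": [0,0,0],"grip": 1},
  {"slide": [-10,-34,0],"twist": [0,0,0],"grip": 1},
  {"slide": [-10,-34,0],"twist": [0,0,0],"grip": 1},
  {"slide": [-10,-34,0],"twist": [0,0,0],"grip": 1},
  {"slide": [-10,-34,0],"twist": [0,0,0],"grip": 1},
  {"slide": [-10,-34,0],"twist": [0,0,0],"grip": 1},
  {"slide": [-10,-34,0],"twist": [0,0,0],"grip": 1},
])

```text
time: 8.18
eef_pos: [426.8, -281.7, 189.9]
orientation: [0.452, 3.106, -0.003]
ft_force: [0.8, 0.7, 1.0]
gripper_width: 85.5
gripper_force: 0.0
```

```bash
python3 - <<'E'
from h import *
s=robot.sense();p=s['eef_pos'];R=Ro.from_rotvec(s['orientation']).as_matrix()
print(p,s['q'],R.T@(np.array([446,-364,140])-p))
E
```

```text
[ 426.76693236 -281.68076128  189.89568849] [-8.20147810e-01  2.61085251e-02  1.82258776e+00  1.15018037e-04
  1.28981258e+00 -2.10215045e+00] [-41.74736671 -73.35804465  50.11688679]
```

Call:
apply_moves([
  {"slide": [-14,-25,0],"twist": [0,0,0],"grip": 1},
  {"slide": [-14,-25,0],"twist": [0,0,0],"grip": 1},
  {"slide": [-14,-23,20],"twist": [0,0,0],"grip": 1},
  {"slide": [0,0,30],"twist": [0,0,0],"grip": 1},
  {"slide": [0,0,0],"twist": [0,0,0],"grip": 1},
  {"slide": [0,0,0],"twist": [0,0,0],"grip": 1},
  {"slide": [0,0,0],"twist": [0,0,0],"grip": 1},
])

```text
time: 8.77
eef_pos: [446.8, -361.3, 140.2]
orientation: [0.45, 3.108, -0.002]
ft_force: [1.4, -0.5, 0.2]
gripper_width: 85.4
gripper_force: 0.0
```

```bash
python3 - <<'E'
from h import *
import pickle
c=cap('wrist'); pickle.dump(c,open('w5.pkl','wb')); print(c['s']['eef_pos'],c['s']['orientation'],c['s']['q'][5])
u,v=proj(c,[446,-364,40]); u0,v0=int(u)-50,int(v)-50; print(u0,v0)
def st(a):
    g=cv2.cvtColor(a,6).astype(float); lo,hi=np.percentile(g,[2,98]); return np.clip((g-lo)/(hi-lo)*255,0,255).astype(np.uint8)
A=cv2.resize(c['img'][v0:v0+100,u0:u0+100],(400,400),interpolation=cv2.INTER_CUBIC); A=np.clip(A.astype(float)*2,0,255).astype(np.uint8)
d=pickle.load(open('w4.pkl','rb'))['img'][210:260,302:352]
B=cv2.cvtColor(cv2.createCLAHE(3,(2,2)).apply(st(cv2.resize(d,(400,400),interpolation=cv2.INTER_CUBIC))),8)
cv2.imwrite('pics/m5.png',np.hstack([A,B]))
E
```

```text
[ 446.77751532 -361.32794179  140.16805836] [ 4.50246242e-01  3.10750816e+00 -2.21589241e-03] -2.173347230861282
269 191
```

View pics/m5.png

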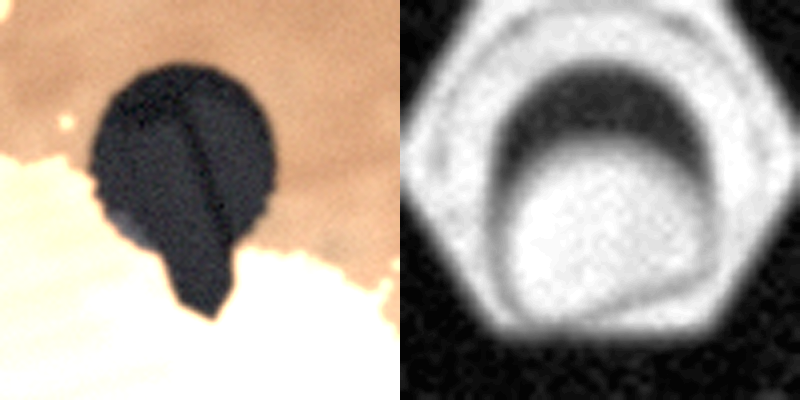

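The left panel shows the knob's nose at crop (212,318), with a bar edge from (183,105) to (230,240). The right panel shows the flat's chord from (585,320) to (712,272). Both lie about 20° off image-down under the same tool yaw, so knob and shaft nearly agree already. Next I compute both.

```bash
python3 - <<'E'
from h import *
import pickle
def an(a,b): d=(b-a)[:2]; return np.degrees(np.arctan2(d[1],d[0]))
c=pickle.load(open('w5.pkl','rb')); P=lambda x,y,z:onz(c,269+x/4,191+y/4,z)
for z in (44,20): print('edge ang',z,an(P(183,105,z),P(230,240,z)))
for z in (44,20): print('nose',P(212,318,z))
# skirt circle from dark mask, upper arc
g=c['img'].max(2)[191:291,269:369]; A=np.clip(g.astype(int)*2,0,255); m=(A<130).astype(np.uint8)*255
ct=max(cv2.findContours(m,0,1)[0],key=cv2.contourArea)[:,0,:]
q=np.array([onz(c,269+a,191+b,20)[:2] for a,b in ct if b<36])
s=np.linalg.lstsq(np.c_[2*q,np.ones(len(q))],(q**2).sum(1),rcond=None)[0]; cen=s[:2]; print('skirt z20',cen,np.sqrt(s[2]+cen@cen))
for z in (44,30): print('nose ang from centre',z,an(cen,P(212,318,z)),np.linalg.norm(P(212,318,z)[:2]-cen))
R=Ro.from_rotvec(c['s']['orientation']).as_matrix(); ey=np.degrees(np.arctan2(R[1,0],R[0,0])); print('tool x ang',ey)
print('slide to centre',R.T@(np.r_[cen,22]-c['s']['eef_pos']))
d=pickle.load(open('w4.pkl','rb')); Q=lambda x,y,z:onz(d,302+x/8,210+y/8,z)
a,b=Q(185,320,71),Q(312,272,71); print('flat',a,b,'edge',an(a,b),'normal',an(a,b)-90,an(a,b)+90)
hx=onz(d,273+325/6,190+237/6,49); print('hex c',hx)
n=np.array([b[1]-a[1],-(b[0]-a[0])]);n/=np.linalg.norm(n); print('flat dist from hex',n@(a[:2]-hx[:2]), n)
w=[Q(108,250,71),Q(308,230,71),Q(195,142,71)]; print('face left,right,top',w)
R=Ro.from_rotvec(d['s']['orientation']).as_matrix(); print(np.degrees(np.arctan2(R[1,0],R[0,0])))
E
```

```text
edge ang 44 1.776860350721241
edge ang 20 1.7768603507211804
nose [ 466.39577244 -368.32207437   44.        ]
nose [ 476.1338876  -371.31116778   20.        ]
skirt z20 [ 440.56855688 -366.72557784] 16.96102917529765Traceback (most recent call last):
  File "<stdin>", line 12, in <module>
  File "<stdin>", line 3, in an
ValueError: operands could not be broadcast together with shapes (3,) (2,)
```

```bash
python3 - <<'E'
from h import *
import pickle
def an(a,b): d=b[:2]-a[:2]; return np.degrees(np.arctan2(d[1],d[0]))
c=pickle.load(open('w5.pkl','rb')); P=lambda x,y,z:onz(c,269+x/4,191+y/4,z)
g=c['img'].max(2)[191:291,269:369]; A=np.clip(g.astype(int)*2,0,255); m=(A<130).astype(np.uint8)*255
ct=max(cv2.findContours(m,0,1)[0],key=cv2.contourArea)[:,0,:]
for z in (0,20):
    q=np.array([onz(c,269+a,191+b,z)[:2] for a,b in ct if b<(30 if z==0 else 40)])
    s=np.linalg.lstsq(np.c_[2*q,np.ones(len(q))],(q**2).sum(1),rcond=None)[0]; cen=s[:2]; print('skirt',z,cen,np.sqrt(s[2]+cen@cen))
    if z==0: C=cen
# width extremes
for z in (0,20):
    print('left/right',z,P(91,165,z),P(276,165,z))
for z in (44,30): print('nose ang',z,an(C,P(212,318,z)),np.linalg.norm(P(212,318,z)[:2]-C))
R=Ro.from_rotvec(c['s']['orientation']).as_matrix(); print('tool x ang',np.degrees(np.arctan2(R[1,0],R[0,0])))
print('slide to centre',R.T@(np.r_[C,22]-c['s']['eef_pos']))
d=pickle.load(open('w4.pkl','rb')); Q=lambda x,y,z:onz(d,302+x/8,210+y/8,z)
a,b=Q(185,320,71),Q(312,272,71); print('flat',a,b,'edge',an(a,b))
hx=onz(d,273+325/6,190+237/6,49); print('hex c',hx)
n=np.array([b[1]-a[1],-(b[0]-a[0])]);n/=np.linalg.norm(n); print('flat dist from hex',n@(a[:2]-hx[:2]), n, np.degrees(np.arctan2(n[1],n[0])))
w=[Q(108,250,71),Q(308,230,71),Q(195,142,71)]; print('face left,right,top',w)
R=Ro.from_rotvec(d['s']['orientation']).as_matrix(); print(np.degrees(np.arctan2(R[1,0],R[0,0])))
E
```

```text
skirt 0 [ 445.81364143 -368.78318665] 18.103711703667404
skirt 20 [ 440.86688523 -366.83070395] 17.214065944816948
left/right 0 [ 443.76907314 -388.20591624    0.        ] [ 454.78564352 -351.04034009    0.        ]
left/right 20 [ 438.52071436 -384.69494312   20.        ] [ 448.75710485 -350.16138711   20.        ]
nose ang 44 1.2834127111786064 20.587295628802533
nose ang 30 -2.795789264658808 26.293995275320615
tool x ang 163.5116541161548
slide to centre [ -0.97657837  -7.28487077 118.1785797 ]
flat [533.27955641 155.5628432   71.        ] [532.42143182 164.81878112  71.        ] edge 95.29679133941356
hex c [528.67890814 158.36315824  49.        ]
flat dist from hex 4.322492306581461 [0.99572987 0.09231483] 5.2967913394135575
face left,right,top [array([526.95466142, 151.98793028,  71.        ]), array([529.45464381, 165.36816627,  71.        ]), array([521.33398907, 159.78969069,  71.        ])]
163.46996555628942
```

The knob is at (446,-368.5) with yaw of about 1.5°, and its nose is 20.6 mm out, as it must be. The shaft axis is at (528.7,158.4) with the flat 4.3 mm from it, facing +5.3°. I'm grasping with tool yaw +18°.

Call:
apply_moves([
  {"slide": [-1,-7,0],"twist": [0,0,-6],"grip": 1},
  {"slide": [0,0,10],"twist": [0,0,-6],"grip": 1},
  {"slide": [0,0,10],"twist": [0,0,-6],"grip": 1},
  {"slide": [0,0,25],"twist": [0,0,0],"grip": 1},
  {"slide": [0,0,30],"twist": [0,0,0],"grip": 1},
  {"slide": [0,0,25],"twist": [0,0,0],"grip": 1},
  {"slide": [0,0,14],"twist": [0,0,0],"grip": 1},
  {"slide": [0,0,3],"twist": [0,0,0],"grip": 1},
])

```text
time: 9.48
eef_pos: [444.7, -366.7, 20.2]
orientation: [0.042, -3.14, -0.003]
ft_force: [-0.0, -0.4, 0.8]
gripper_width: 85.6
gripper_force: 0.0
```

Call:
apply_moves([
  {"slide": [0,0,0],"twist": [0,0,0],"grip": 1},
  {"slide": [0,0,0],"twist": [0,0,0],"grip": 1},
])

```text
time: 9.65
eef_pos: [446.4, -369.3, 23.6]
orientation: [-0.041, 3.139, -0.005]
ft_force: [0.2, -0.2, 0.5]
gripper_width: 85.3
gripper_force: 0.0
```

Call:
apply_moves([
  {"slide": [0,0,0],"twist": [0,0,0],"grip": 0.3},
  {"slide": [0,0,0],"twist": [0,0,0],"grip": 0.3},
  {"slide": [0,0,0],"twist": [0,0,0],"grip": 0.2},
  {"slide": [0,0,0],"twist": [0,0,0],"grip": 0},
  {"slide": [0,0,0],"twist": [0,0,0],"grip": 0},
  {"slide": [0,0,0],"twist": [0,0,0],"grip": 0},
  {"slide": [0,0,0],"twist": [0,0,0],"grip": 0},
  {"slide": [0,0,0],"twist": [0,0,0],"grip": 0},
], grip_force=60)

```text
time: 10.32
eef_pos: [445.4, -368.4, 21.6]
orientation: [-0.041, 3.141, -0.001]
ft_force: [-0.8, 0.0, 1.7]
gripper_width: 10.5
gripper_force: 60.1
```

Call:
apply_moves([
  {"slide": [0,0,0],"twist": [0,0,0],"grip": 0},
  {"slide": [0,0,0],"twist": [0,0,0],"grip": 0},
  {"slide": [0,0,0],"twist": [0,0,0],"grip": 0},
  {"slide": [0,0,0],"twist": [0,0,0],"grip": 0},
  {"slide": [0,0,0],"twist": [0,0,0],"grip": 0},
])

```text
time: 10.73
eef_pos: [445.4, -368.4, 21.6]
orientation: [-0.041, 3.141, -0.001]
ft_force: [0.3, -0.6, 3.2]
gripper_width: 10.7
gripper_force: 60.2
```

Gripped at 10.7 mm. Lifting and carrying it back along x ≈ 425.

Call:
apply_moves([
  {"slide": [0,0,-8],"twist": [0,0,0],"grip": 0},
  {"slide": [0,0,-30],"twist": [0,0,0],"grip": 0},
  {"slide": [0,0,-35],"twist": [0,0,0],"grip": 0},
  {"slide": [5,0,-35],"twist": [0,0,0],"grip": 0},
  {"slide": [15,10,-35],"twist": [0,0,0],"grip": 0},
  {"slide": [0,25,-25],"twist": [0,0,0],"grip": 0},
  {"slide": [0,32,0],"twist": [0,0,0],"grip": 0},
  {"slide": [0,34,0],"twist": [0,0,0],"grip": 0},
])

```text
time: 11.4
eef_pos: [422.9, -267.9, 191.7]
orientation: [-0.038, 3.138, -0.005]
ft_force: [-0.2, 0.3, 0.1]
gripper_width: 10.8
gripper_force: 59.7
```

Call:
apply_moves([
  {"slide": [0,34,0],"twist": [0,0,0],"grip": 0},
  {"slide": [0,34,0],"twist": [0,0,0],"grip": 0},
  {"slide": [0,34,0],"twist": [0,0,0],"grip": 0},
  {"slide": [0,34,0],"twist": [0,0,0],"grip": 0},
  {"slide": [0,34,0],"twist": [0,0,0],"grip": 0},
  {"slide": [0,34,0],"twist": [0,0,0],"grip": 0},
  {"slide": [0,34,0],"twist": [0,0,0],"grip": 0},
  {"slide": [0,34,0],"twist": [0,0,0],"grip": 0},
])

```text
time: 12.07
eef_pos: [414.6, 5.9, 189.2]
orientation: [0.04, -3.141, -0.0]
ft_force: [0.3, 0.9, -0.6]
gripper_width: 10.9
gripper_force: 59.8
```

Call:
apply_moves([
  {"slide": [0,34,0],"twist": [0,0,0],"grip": 0},
  {"slide": [0,34,0],"twist": [0,0,0],"grip": 0},
  {"slide": [0,30,0],"twist": [0,0,0],"grip": 0},
  {"slide": [-15,20,0],"twist": [0,0,-2],"grip": 0},
  {"slide": [-25,18,0],"twist": [0,0,-2],"grip": 0},
  {"slide": [-25,0,0],"twist": [0,0,0],"grip": 0},
  {"slide": [0,0,0],"twist": [0,0,0],"grip": 0},
  {"slide": [0,0,0],"twist": [0,0,0],"grip": 0},
])

```text
time: 12.73
eef_pos: [476.0, 144.7, 188.8]
orientation: [0.151, -3.136, 0.0]
ft_force: [-0.2, 0.4, -0.6]
gripper_width: 10.7
gripper_force: 59.8
```

```bash
python3 - <<'E'
from h import *
import pickle
c=cap('wrist'); pickle.dump(c,open('w6.pkl','wb'))
s=c['s'];p=s['eef_pos'];R=Ro.from_rotvec(s['orientation']).as_matrix()
print(p,s['q'],R.T@(np.array([528.7,158.4,110])-p),'tool -x ang',np.degrees(np.arctan2(-R[1,0],-R[0,0])),s['gripper_width'])
cv2.imwrite('pics/w6.png',cv2.resize(np.clip(c['img'][200:400,200:440]*1.6,0,255).astype(np.uint8),(720,600)))
E
```

```text
[476.03414553 144.66190625 188.78227256] [ 5.16756883e-02 -5.48008919e-03  1.85672504e+00 -6.69094485e-05
  1.29232718e+00 -1.61546563e+00] [-53.89923394   8.60524294  78.67589396] tool -x ang 5.52122027382503 10.70030255040825
```

View pics/w6.png

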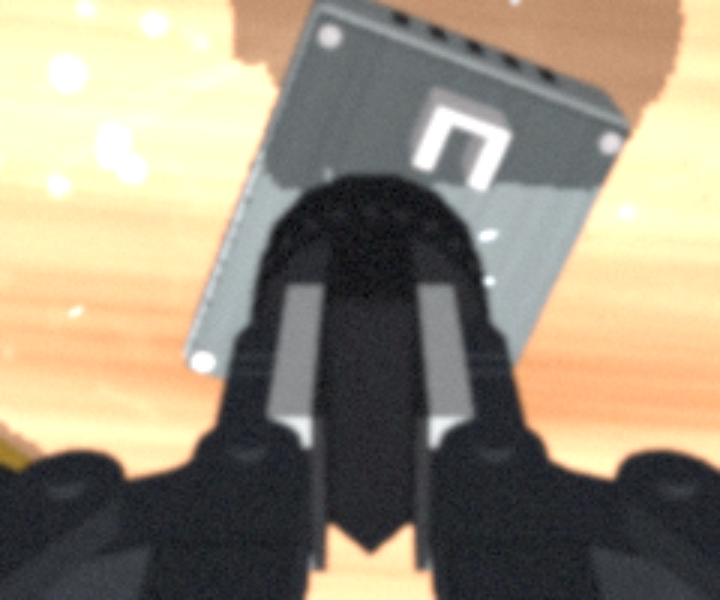

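The knob sits straight in the fingers, nose at crop (370,550) and the skirt's near rim at (370,175). I'm checking its offset along the tool x-axis.

```bash
python3 - <<'E'
from h import *
import pickle
c=pickle.load(open('w6.pkl','rb')); H=np.array(c['hand_eye'])
def tz(u,v,z):
    d=H[:3,:3]@np.linalg.solve(c['mtx'],[u,v,1.]); o=H[:3,3]; return o+d*(z-o[2])/d[2]
print('nose',tz(200+370/3,200+550/3,-22.4)); print('rim',tz(200+370/3,200+175/3,21.6),tz(200+370/3,200+175/3,1.6))
print('rim sides', tz(200+258/3,200+280/3,21.6),tz(200+487/3,200+280/3,21.6))
E
```

```text
nose [-20.98793699  -0.53981256 -22.4       ]
rim [17.60499629 -0.46557762 21.6       ] [25.25291408 -0.49020025  1.6       ]
rim sides [ -1.690975   -19.73233767  21.6       ] [-1.726081   19.64914307 21.6       ]
```

Call:
apply_moves([
  {"slide": [-20,4,0],"twist": [0,0,0],"grip": 0},
  {"slide": [-20,3,0],"twist": [0,0,0],"grip": 0},
  {"slide": [-13,2,0],"twist": [0,0,0],"grip": 0},
  {"slide": [0,0,30],"twist": [0,0,0],"grip": 0},
  {"slide": [0,0,30],"twist": [0,0,0],"grip": 0},
  {"slide": [0,0,25],"twist": [0,0,0],"grip": 0},
  {"slide": [0,0,0],"twist": [0,0,0],"grip": 0},
  {"slide": [0,0,0],"twist": [0,0,0],"grip": 0},
])

```text
time: 13.45
eef_pos: [526.2, 158.0, 103.5]
orientation: [0.149, -3.134, 0.0]
ft_force: [1.0, 0.1, 0.7]
gripper_width: 10.7
gripper_force: 59.7
```

Call:
apply_moves([
  {"slide": [0,0,0],"twist": [0,0,0],"grip": 0},
  {"slide": [0,0,0],"twist": [0,0,0],"grip": 0},
  {"slide": [0,0,0],"twist": [0,0,0],"grip": 0},
])

```text
time: 13.7
eef_pos: [529.5, 158.5, 106.6]
orientation: [-0.15, 3.134, 0.0]
ft_force: [-1.0, -0.2, -0.3]
gripper_width: 10.7
gripper_force: 59.7
```

Call:
apply_moves([
  {"slide": [0,0,6],"twist": [0,0,0],"grip": 0},
  {"slide": [0,0,5],"twist": [0,0,0],"grip": 0},
  {"slide": [0,0,0],"twist": [0,0,0],"grip": 0},
  {"slide": [0,0,0],"twist": [0,0,0],"grip": 0},
  {"slide": [0,0,0],"twist": [0,0,0],"grip": 0},
  {"slide": [0,0,0],"twist": [0,0,0],"grip": 0},
])

```text
time: 14.2
eef_pos: [528.2, 158.5, 93.3]
orientation: [-0.15, 3.138, 0.0]
ft_force: [-0.2, 0.1, -0.8]
gripper_width: 10.4
gripper_force: 59.7
```

Settled at (528.2,158.5) just above the tip. Lowering gently while watching the force.

Call:
apply_moves([
  {"slide": [0,0,1],"twist": [0,0,0],"grip": 0},
  {"slide": [0,0,1],"twist": [0,0,0],"grip": 0},
  {"slide": [0,0,1],"twist": [0,0,0],"grip": 0},
  {"slide": [0,0,1],"twist": [0,0,0],"grip": 0},
  {"slide": [0,0,0],"twist": [0,0,0],"grip": 0},
  {"slide": [0,0,0],"twist": [0,0,0],"grip": 0},
])

```text
time: 14.7
eef_pos: [528.0, 158.5, 89.2]
orientation: [0.151, -3.138, 0.0]
ft_force: [0.0, -0.1, -1.3]
gripper_width: 10.9
gripper_force: 59.7
```

It has entered the bore with no force, so I'm going on.

Call:
apply_moves([
  {"slide": [0,0,1.5],"twist": [0,0,0],"grip": 0},
  {"slide": [0,0,1.5],"twist": [0,0,0],"grip": 0},
  {"slide": [0,0,1.5],"twist": [0,0,0],"grip": 0},
  {"slide": [0,0,1.5],"twist": [0,0,0],"grip": 0},
  {"slide": [0,0,1.5],"twist": [0,0,0],"grip": 0},
  {"slide": [0,0,1.5],"twist": [0,0,0],"grip": 0},
  {"slide": [0,0,0],"twist": [0,0,0],"grip": 0},
  {"slide": [0,0,0],"twist": [0,0,0],"grip": 0},
])

```text
time: 15.37
eef_pos: [528.0, 158.4, 80.1]
orientation: [0.15, -3.138, 0.0]
ft_force: [-0.1, 0.3, -0.3]
gripper_width: 10.7
gripper_force: 59.7
```

Call:
apply_moves([
  {"slide": [0,0,1.5],"twist": [0,0,0],"grip": 0},
  {"slide": [0,0,1],"twist": [0,0,0],"grip": 0},
  {"slide": [0,0,1],"twist": [0,0,0],"grip": 0},
  {"slide": [0,0,1],"twist": [0,0,0],"grip": 0},
  {"slide": [0,0,0],"twist": [0,0,0],"grip": 0},
  {"slide": [0,0,0],"twist": [0,0,0],"grip": 0},
], grip_force=80)

```text
time: 15.87
eef_pos: [528.3, 158.5, 76.3]
orientation: [-0.151, 3.138, 0.0]
ft_force: [-1.7, -0.3, 5.8]
gripper_width: 10.2
gripper_force: 83.6
```

The spring is yielding at the expected height. Pressing to the stop.

Call:
apply_moves([
  {"slide": [0,0,1],"twist": [0,0,0],"grip": 0},
  {"slide": [0,0,1],"twist": [0,0,0],"grip": 0},
  {"slide": [0,0,1],"twist": [0,0,0],"grip": 0},
  {"slide": [0,0,1],"twist": [0,0,0],"grip": 0},
  {"slide": [0,0,0],"twist": [0,0,0],"grip": 0},
  {"slide": [0,0,0],"twist": [0,0,0],"grip": 0},
])

```text
time: 16.37
eef_pos: [528.5, 158.5, 73.0]
orientation: [-0.151, 3.137, -0.0]
ft_force: [-4.6, 0.2, 9.3]
gripper_width: 10.1
gripper_force: 84.3
```

Call:
apply_moves([
  {"slide": [0.4,0,1],"twist": [0,0,0],"grip": 0},
  {"slide": [0,0,1],"twist": [0,0,0],"grip": 0},
  {"slide": [0,0,0],"twist": [0,0,0],"grip": 0},
  {"slide": [0,0,0],"twist": [0,0,0],"grip": 0},
])

```text
time: 16.7
eef_pos: [528.7, 158.5, 72.4]
orientation: [-0.151, 3.136, -0.0]
ft_force: [-5.8, -0.6, 16.8]
gripper_width: 10.1
gripper_force: 85.9
```

Call:
apply_moves([
  {"slide": [0.3,0,1],"twist": [0,0,0],"grip": 0},
  {"slide": [0,0,0],"twist": [0,0,0],"grip": 0},
  {"slide": [0,0,0],"twist": [0,0,0],"grip": 0},
  {"slide": [0,0,0],"twist": [0,0,0],"grip": 0},
  {"slide": [0,0,0],"twist": [0,0,0],"grip": 0},
  {"slide": [0,0,0],"twist": [0,0,0],"grip": 0},
  {"slide": [0,0,0],"twist": [0,0,0],"grip": 0},
  {"slide": [0,0,0],"twist": [0,0,0],"grip": 0},
])

```text
time: 17.37
eef_pos: [528.8, 158.5, 72.3]
orientation: [-0.151, 3.136, -0.0]
ft_force: [-8.0, -0.1, 21.6]
gripper_width: 10.2
gripper_force: 86.6
```

```bash
python3 - <<'E'
from h import *
c=cap('wrist'); s=robot.sense(); print(s['eef_pos'],s['ft_force'],s['moment'],s['gripper_width'])
t=cap('top'); 
a=cv2.resize(np.clip(c['img'][200:400,200:440]*1.6,0,255).astype(np.uint8),(400,333)); b=cv2.resize(t['img'][180:300,140:480],(400,141))
cv2.imwrite('pics/f.png',np.vstack([a,b]))
E
```

```text
[528.80186842 158.5685309   72.31187609] [-8.0309603  -1.28590841 22.02294329] [-0.23524531  1.54239838  0.01162758] 10.124499370178372
```

View pics/f.png

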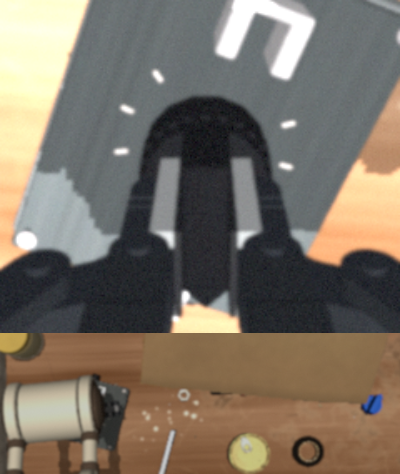

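The final view shows the knob on the shaft at crop (205,200) with the nose down the image. The plate stands aside at (168,450), and the tin (248,452), tape (307,450) and jar are unmoved. The force is steady at 22 N, well past the spring's 11 N, at the expected pressed height. Handing in.

```bash
python3 -c "
from cell import robot
print(robot.job_done())"
```

```text
the job is handed in; nothing more can be done
None
```

I handed the job in with the guard plate standing on the bench clear of the box and the black knob fully home on the D-shaft, held pressed to its stop at 22 N. It took about 17.5 of the 61 s, and the tin, tape and jar were not touched; the judge's verdict was not shown.

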